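Clamp a phone frame with a fold-out crank

TASK

Clamp the bare phone frame in the repair vice: swing the crank's folded grip handle fully out until it stands up, wind the crank clockwise (seen from above) until the jaw squeezes the frame against the far stop with about 20 N (never as much as 40 N), then fold the handle flat back over the crank arm and let go. Do not touch the phone frame, and leave the other things on the bench where they are.

Things in the scene. Friction and masses are not known exactly. Their poses are not given: they have to be found in the camera images.
- fixture: Repair vice fixed to the bench: aluminium plate 170 (x) x 360 (y, from -195 to +165) x 12 mm. Origin: on the bench below the clamping area. Along its y: crank post at +115 mm (54 mm across, top 58 mm over the bench, on a block 75 x 62 mm, 42 mm high), moving jaw, phone frame, far stop at the -y end (steel bar 120 x 18 mm, 35 mm high; set by hand, its face anywhere from y -95 to -107 mm).
- crank_axis (a point): Point on the crank's vertical axis, at the arm's underside, 66 mm over the bench. The crank is stiff: 0.42 N m (6 to 7 N at the handle, 60 mm from the axis) when running free, and it stays where it is left, also under clamp load. Squeezing adds 0.012 N m per newton of clamp force, i.e. 0.2 N at the handle per newton: about 4 N above the free-running load at 20 N of clamping.
- crank (a joint): Turn of the crank about its vertical axis, rad, growing clockwise seen from above; starts between -1.2 and 1.2. The direction from crank axis to handle pivot makes the angle (vice's yaw - joint value) with world x. Each radian clockwise drives the jaw 12 mm towards the stop (rack and pinion; at value 0 its face is at the vice's y +12 mm): some 1.5 to 5.5 rad until the frame is pinched.
- pivot (a point): Hinge pin of the folding handle at the end of the crank arm: 60 mm from the crank axis, 87 mm over the bench. The steel arm is 12 mm wide, 8 mm thick and points from axis to pivot; the pin sits between two lugs, 21 mm over their outsides, 16 mm along the arm. A 24 mm round counterweight is on the arm's other end, 26 mm behind the axis, top 76 mm over the bench.
- handle (a joint): Fold of the handle, rad: 0 = flat along the top of the arm, its free end above the crank axis; 1.57 = standing straight up; 1.75 = outer stop, leaning 10 degrees outward. It hinges in the upright plane through the arm; stiff (0.07 N m, about 1.7 N at the grip's middle), it stays where it is left. Starts between 0 and 0.12.
- grip (a point): Middle of the handle's round black plastic grip: 18 mm diameter, 52 mm long, from 12 to 64 mm from the pivot (this point 42 mm from it). It spins freely about its own length. Folded: centre line 13 mm over the arm's top, 87 mm over the bench, free space to both sides. Standing: its top is 151 mm over the bench.
- jaw: Moving jaw, dark steel bar 120 mm long (across the clamp line), 20 mm thick, top 34 mm over the bench, with a sprung rubber pad in front that yields 1 mm per 12 N: once the frame is pinched, 0.1 rad of crank adds about 14 N. Origin: on the pad's pressing face, at bench height; moves along the vice's -y as the crank turns clockwise.
- phone: Bare phone frame lying loose on the vice's plate between jaw and stop, 150 mm (its x) x 72 mm (its y, the clamped width) x 8 mm, 170 g. Origin: centre of its underside, 12 mm over the bench. The jaw pushes it along to the stop by itself. It must stay lying flat.
- driver: Bystander: screwdriver lying on the bench, 160 mm. Origin: middle of its underside.
- dish: Bystander: small steel screw dish, 64 mm across, 18 mm high. Origin: centre of its underside.
- flux: Bystander: small jar, 48 mm across, 30 mm high. Origin: centre of its underside.
- spool: Bystander: wire spool, 50 mm across, 28 mm high. Origin: centre of its underside.
- cover: Bystander: white back cover 148 x 70 x 6 mm. Origin: centre of its underside.
- battery: Bystander: flat battery pack 75 x 45 x 6 mm. Origin: centre of its underside.
Mind the look-alikes: they are no part of the job. Of the things like the phone, leave any that is red; of the rest the larger one is meant.

How it is judged:
On the way, in this order (a step that is already met when the one before it is completed fails the run):
1. the handle is swung out (at least 1.25 rad) before the crank has been turned noticeably (jaw within 8 mm of its start) (value of joint handle above 1.25 rad and distance of jaw from where it was at the start of the episode below 0.008 m), for 0.1 s.
2. with the handle out (over 1.0 rad), the jaw squeezes the frame with 10 to 33 N (contact force between jaw and phone between 10 and 33 N and value of joint handle above 1 rad), for 0.3 s.
At the end, for the whole second after the job is handed in: The jaw squeezes the phone frame with 10 to 33 N, the frame lies flat on the vice's plate (within 0.05 rad and 4 mm) and still, the crank is still, and the handle is folded to less than 0.15 rad (contact force between jaw and phone between 10 and 33 N and value of joint handle below 0.15 rad and angle between phone's own z axis and vertical below 0.05 rad and linear speed of phone below 0.01 m/s and z of phone in the frame of fixture below 0.016 m and velocity of joint crank between -0.05 and 0.05 rad/s); the robot touches nothing.
It fails at once if the jaw squeezes the frame with 40 N or more (contact force between jaw and phone above 40 N).
It fails at once if the robot pushes on the phone frame (over 2 N) (contact force between any of the fingers, the arm and phone above 2 N).
It fails at once if a bystander is moved by more than 30 mm (distance of any of driver, dish, flux, spool, cover, battery from where it was at the start of the episode above 0.03 m).
It also fails if it takes over 72 s, if anything falls off the work surface, if the arm or the gripper's body presses on something with over 40 N, if the wrist force passes 120 N, or if a joint passes its speed limit or range.

ROBOT

A 6-joint arm with a two-finger parallel gripper is mounted at the origin on the work surface. World frame = base frame: x ahead of the robot, y to its left, z up, the work surface at z = 0. Lengths are in m, angles in rad, forces in N, time in s.
With the tool pointing down it reaches from about 0.25 to 0.8 m from the base axis. Payload 3.9 kg.
Tool frame: the origin (TCP) lies on the centre line of the jaws, within the pads' length; the fingertips stand 8 mm ahead of it and the grasp point (between the pads) lies 11 mm behind it (bot.finger_overhang is the distance from the TCP to the fingertips, in m); z points along the fingers, y is the direction in which the jaws open and shut (so a half turn about z gives the same grasp; the last joint's range is limited). The gripper opens to 85 mm and grips with 20 to 120 N. Pads are 22 mm wide; open, the fingers measure 114 mm over their backs; the gripper's body (76 mm by 85 mm) begins 54 mm behind the grasp point. The pads swing forward as they close: fully open they stand 13 mm farther back than shut.
Start: joints at [-1.335, 0.26, -0.138, 1.173, 0, 1.571], TCP at [0.123, -0.51, 0.239] pointing down, gripper open.
Joint ranges: [-2.78, 2.78], [-0.83, 1.72], [-1.28, 1.37], [-1.9, 2.12], [-1.57, 1.48], [-3.14, 3.14]. Speed limits (rad/s): [2.57, 2.57, 3.14, 3.14, 3.14, 3.14].

INTERFACE

Orientations are given as a unit quaternion [w, x, y, z].
In Python, from workcell import bot, imaging gives the robot as it stands.
- The arm moves only by the tool jog_arm, never from a script. Its argument "motion" is a list of rows, each a list of 5 numbers: the finger opening in cm, from 0 to 8.54, then the shift along the tool's x, y, z in cm, then the turn about the tool's z in degrees. A call has 1 to 10 rows; each row shifts and turns the commanded pose from where the row before left it, along the tool's axes as they then stand; what a row does not reach is not made up. A row lasts 1/8 s, in which the tool goes at most 62.5 mm and 10.7 degrees, less where a joint would pass 70% of its speed; a pose out of reach is approached as far as the arm can. A call is refused whole if a number of a shift passes 6.25 or a number of a turn 10.7, either way. A call with a gripper value outside its range is refused whole. The fingers move at their own pace and stop on an object; "grip_force" is the grip in N (left out, the last holds). Time passes only in rows, so rows that do not move let the fingers close. It gives the time, the measured TCP pose, the force and the opening at its end, in the units of the state.
- bot.sense(): the state, without advancing time (a new reading comes with each control period).
- imaging.get_image(name): name is "scene" or "top" or "wrist"; returns a dict with "img" (480x640x3 uint8, red, green, blue), "intrinsics" (3x3 intrinsics, pixels), "k1" (the pictures are not rectified: a ray, as slopes to the right and down, at radius r is drawn at 1 + k1 r^2 times it, then the intrinsics apply), "world_from_camera" (4x4, takes a point from camera to world coordinates). Camera axes: x right, y down, z forward; pixel columns grow to the right and rows downward; lengths in m; the calibration is good to about 2 mm. A picture is of the moment at which its call begins. There is no depth.
- bot.sign_off(): hands the job in, once; it reports no verdict.
The state is a dict: "time": time; "joints": joint angles; "joint_vel": joint speeds; "joint_efforts": joint torques, N m; "tcp_pos": TCP position; "tool_rot": TCP orientation; "ft_force": force on the tool from outside, world axes, zero at the start; "torque": the same for the moment, N m; "gripper_width": finger opening in m.
Only numpy, scipy, OpenCV 4.12 (cv2) and the standard library are available. Lean on these libraries where they do the work, as an engineer would, in place of code of your own. Each camera call takes 0.05 s, during which the arm holds its last target.

## Working session

There is one attempt and no reset: what is moved stays moved. The work goes in short steps, Python scripts to look and compute and a tool call to move; the robot and the scene stay as the last step left them, time stands still between calls to the robot, and variables do not carry over. Pictures are saved under pics/ and viewed, and the job is handed in when it is done.

Besides the shell and the picture viewer there is one more tool, called after "Call:" as name(argument=value, ...) on one line, values as JSON. jog_arm: Moves the arm, as the interface text tells. Its arguments: {"type":"object","properties":{"motion":{"type":"array","items":{"type":"array","items":{"type":"number"}}},"grip_force":{"type":"number"}},"required":["motion"]}

```bash
mkdir -p pics; ls
python3 - <<'E'
from workcell import bot, imaging
import cv2
print(bot.sense())
for n in ["scene","top","wrist"]:
    d=imaging.get_image(n); cv2.imwrite(f"pics/{n}0.png",d["img"][:,:,::-1]); print(n,d["intrinsics"],d["k1"],d["world_from_camera"])
E
```

```text
pics
{'time': 0.0, 'joints': array([-1.33499529e+00,  2.60704526e-01, -1.39393291e-01,  1.17269358e+00,
        9.61207666e-06,  1.57080741e+00]), 'joint_vel': array([-0.00136396, -0.00091374,  0.00051343, -0.00121409,  0.00033212,
        0.00170443]), 'joint_efforts': array([-4.09756512e-05, -4.05679214e+01,  2.53923082e+01,  1.88743748e-02,
        2.71626459e-05,  8.31250247e-06]), 'tcp_pos': array([ 0.12249692, -0.50981566,  0.23844497]), 'tool_rot': array([-9.91174192e-04,  9.93057939e-01,  1.17621996e-01, -1.12570383e-04]), 'ft_force': array([ 0.59478941,  0.14240227, -0.31428437]), 'torque': array([ 0.08189062, -0.05107568,  0.06662421]), 'gripper_width': 0.08512786329434217}
scene [[490.58147636   0.         319.60671484]
 [  0.         490.58147636 244.23767373]
 [  0.           0.           1.        ]] -0.037339188425436314 [[-0.49321292  0.70476227 -0.50995212  1.07345478]
 [ 0.86984052  0.40688355 -0.27896817  0.14281749]
 [ 0.01088488 -0.58116773 -0.813711    0.93400447]
 [ 0.          0.          0.          1.        ]]
top [[480.57565857   0.         321.02554902]
 [  0.         480.57565857 236.86495545]
 [  0.           0.           1.        ]] -0.1233688737262152 [[-0.01974839 -0.99224974  0.12268027  0.41955144]
 [-0.99958685  0.01703186 -0.02315266 -0.12756233]
 [ 0.02088374 -0.12308681 -0.99217615  1.18896916]
 [ 0.          0.          0.          1.        ]]
wrist [[421.75398506   0.         322.33540877]
 [  0.         421.75398506 247.28197825]
 [  0.           0.           1.        ]] -0.03836474341924964 [[ 0.23290092 -0.92110581 -0.31196352  0.20166333]
 [-0.97249954 -0.22103576 -0.0734019  -0.49076237]
 [-0.00134418  0.32047975 -0.94725441  0.37273867]
 [ 0.          0.          0.          1.        ]]
```

View pics/scene0.png

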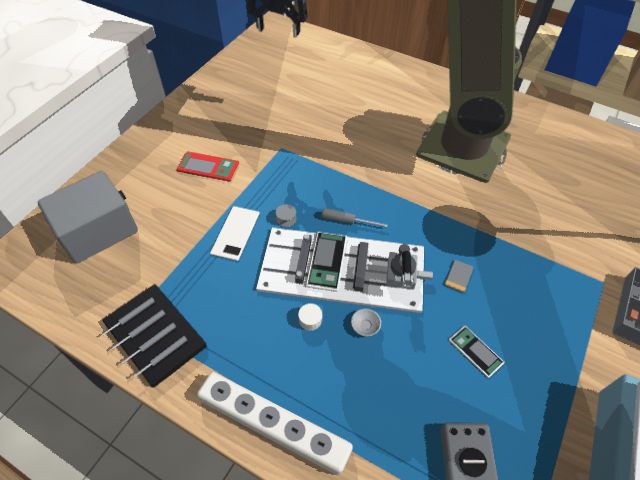

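View pics/top0.png

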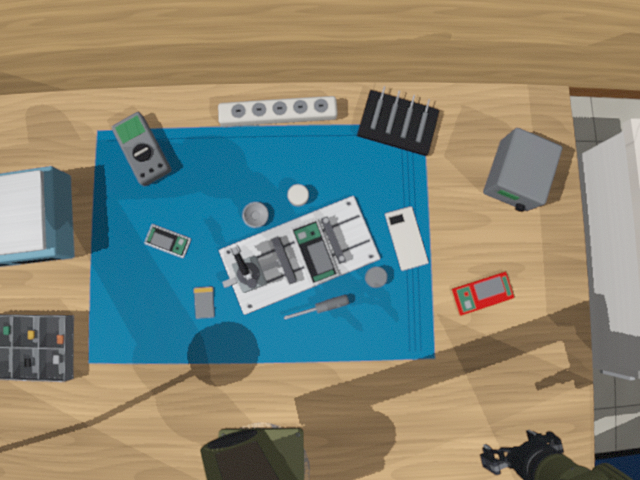

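View pics/wrist0.png

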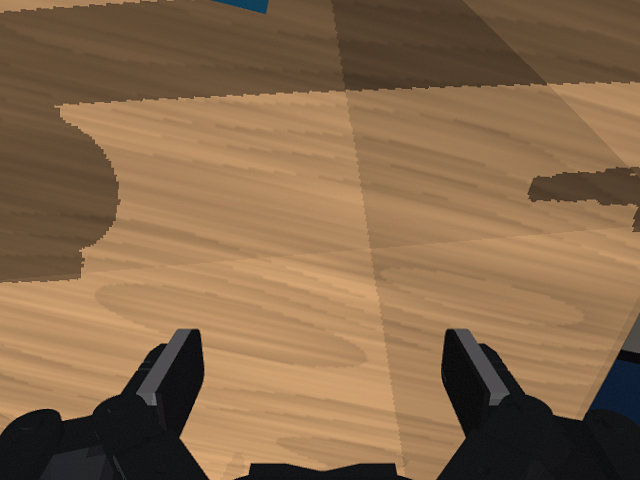

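Phone-like objects in the top view: the red one at (483,293), a small one at (167,241), and the one in the vice at (316,252). The one in the vice is the larger of the two that aren't red and lies between jaw and stop, so it is the one meant. I'll enlarge that area to confirm.

Run:
```python
import cv2
t=cv2.imread("pics/top0.png"); s=cv2.imread("pics/scene0.png")
cv2.imwrite("pics/topc.png",cv2.resize(t[190:320,210:390],None,fx=4.4,fy=4.4,interpolation=cv2.INTER_CUBIC))
cv2.imwrite("pics/scenec.png",cv2.resize(s[215:320,250:440],None,fx=4.2,fy=4.2,interpolation=cv2.INTER_CUBIC))
```

```text
(no output)
```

View pics/topc.png

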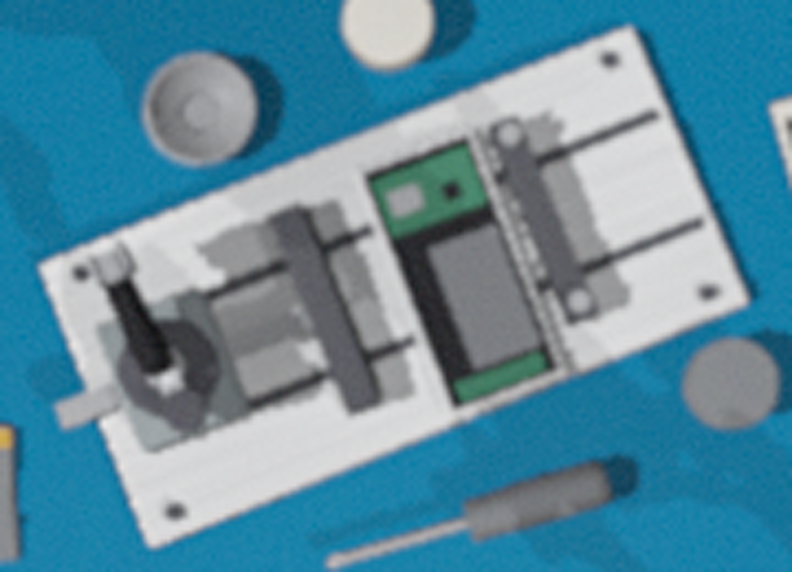

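View pics/scenec.png

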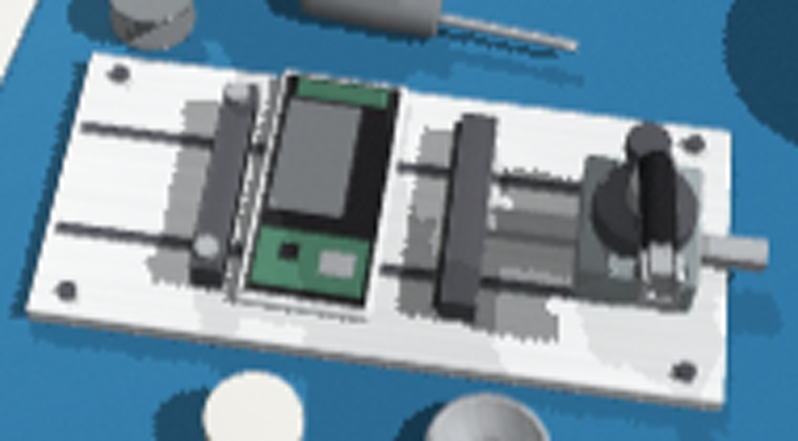

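The crop confirms it: green/grey frame in the vice. Handle lugs are at crop (112,262) and the folded grip points at the axis. Now I'll measure the vice pose.

```bash
cat > h.py <<'E'
import numpy as np, cv2
from workcell import bot, imaging
def ray(d,px):
    K=d["intrinsics"];k1=d["k1"]
    dist=np.array([k1,0,0,0,0.])
    p=cv2.undistortPoints(np.array([[px]],float),K,dist)[0,0]
    T=d["world_from_camera"]; v=T[:3,:3]@np.array([p[0],p[1],1.]); return T[:3,3],v/np.linalg.norm(v)
def plane(d,px,z):
    o,v=ray(d,px); return o+v*(z-o[2])/v[2]
def proj(d,P):
    T=np.linalg.inv(d["world_from_camera"]); q=T[:3,:3]@np.array(P)+T[:3,3]
    r2=(q[0]**2+q[1]**2)/q[2]**2; s=1+d["k1"]*r2; K=d["intrinsics"]
    return np.array([K[0,0]*q[0]/q[2]*s+K[0,2],K[1,1]*q[1]/q[2]*s+K[1,2]])
def tri(d1,p1,d2,p2):
    o1,v1=ray(d1,p1);o2,v2=ray(d2,p2)
    A=np.c_[v1,-v2]; t=np.linalg.lstsq(A,o2-o1,rcond=None)[0]
    a=o1+v1*t[0];b=o2+v2*t[1]; return (a+b)/2,np.linalg.norm(a-b)
E
python3 - <<'E'
from h import *
np.set_printoptions(precision=4,suppress=True)
for n,c0,seed in [("top",None,None),("scene",None,None)]:
    d=imaging.get_image(n); im=d["img"]
    roi={"top":(205,185,395,325),"scene":(245,215,440,325)}[n]
    x0,y0,x1,y1=roi
    c=im[y0:y1,x0:x1]
    hsv=cv2.cvtColor(c,cv2.COLOR_RGB2HSV)
    m=((hsv[...,1]<40)&(hsv[...,2]>170)).astype(np.uint8)
    m=cv2.morphologyEx(m,cv2.MORPH_CLOSE,np.ones((5,5)))
    cs,_=cv2.findContours(m,cv2.RETR_EXTERNAL,cv2.CHAIN_APPROX_NONE)
    k=max(cs,key=cv2.contourArea); hull=cv2.convexHull(k)
    pts=np.array([plane(d,(q[0][0]+x0,q[0][1]+y0),0.012)[:2] for q in k])
    r=cv2.minAreaRect((pts*1000).astype(np.float32)); print(n,r); print(cv2.boxPoints(r))
    cv2.drawContours(c,[k],-1,(255,0,0),1); cv2.imwrite(f"pics/m{n}.png",cv2.resize(c[:,:,::-1],None,fx=4,fy=4))
E
```

```text
top ((519.9456787109375, -91.02752685546875), (170.95556640625, 378.9388732910156), 21.189739227294922)
[[ 371.762    54.735 ]
 [ 508.7323 -298.5833]
 [ 668.1294 -236.7901]
 [ 531.1591  116.5282]]
scene ((518.6017456054688, -89.74925231933594), (172.86805725097656, 378.84393310546875), 21.23399543762207)
[[ 369.4314   55.5082]
 [ 506.6402 -297.6157]
 [ 667.7721 -235.0067]
 [ 530.5632  118.1172]]
```

Run:
```python
from h import *
np.set_printoptions(precision=4,suppress=True)
D={}
for n,roi,f in [("top",(225,235,275,295),13),("scene",(385,235,435,295),13)]:
    d=imaging.get_image(n); D[n]=d; im=d["img"]; x0,y0,x1,y1=roi
    c=im[y0:y1,x0:x1]; g=c.max(2); m=(g<45).astype(np.uint8)
    nl,lab,st,ce=cv2.connectedComponentsWithStats(m); i=1+np.argmax(st[1:,4]); print(n,st[1:],ce[1:]+[x0,y0])
    ys,xs=np.nonzero(lab==i); p=np.c_[xs+x0,ys+y0].astype(float); 
    r=cv2.minAreaRect(p.astype(np.float32)); print(r)
    P=plane(d,p.mean(0),0.087); print("grip mean@87",P)
    w=np.array([plane(d,q,0.087)[:2] for q in p]); e,v=np.linalg.eigh(np.cov(w.T)); print("dir",v[:,1],np.degrees(np.arctan2(v[1,1],v[0,1])))
    D[n+"p"]=p.mean(0)
    cv2.imwrite(f"pics/g{n}.png",cv2.resize(c[:,:,::-1],None,fx=10,fy=10,interpolation=cv2.INTER_NEAREST))
print(tri(D["top"],D["topp"],D["scene"],D["scenep"]))
```

```text
top [[10 19 14 20 77]
 [14 30  2  2  2]
 [15 33  1  1  1]] [[242.4935 263.8571]
 [239.5    265.5   ]
 [240.     268.    ]]
((242.1891326904297, 263.68133544921875), (20.946636199951172, 5.254654884338379), 59.74356460571289)
grip mean@87 [0.4965 0.0283 0.087 ]
dir [-0.861  -0.5086] -149.4295773761289
scene [[ 15  16  11  23 179]
 [  7  32   6   7  16]
 [ 14  39   1   1   1]] [[405.7933 261.7933]
 [394.     270.1875]
 [399.     274.    ]]
((405.5726318359375, 261.9397277832031), (22.925968170166016, 9.212261199951172), 83.9909896850586)
grip mean@87 [0.4921 0.0295 0.087 ]
dir [-0.8943 -0.4475] -153.41651321458087
(array([0.4957, 0.0289, 0.0914]), np.float64(0.00264032170782263))
```

View pics/gtop.png

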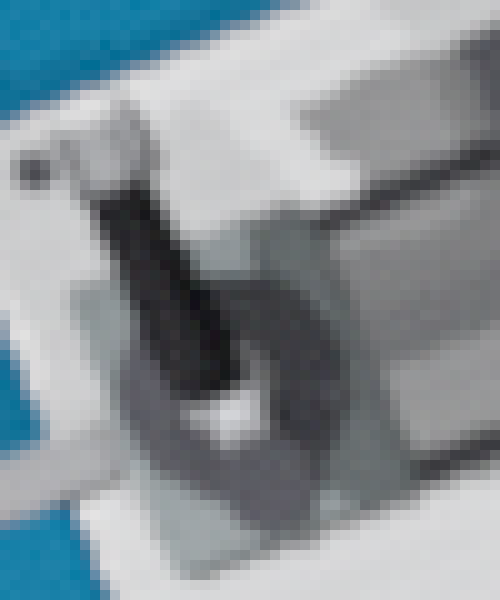

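View pics/gscene.png

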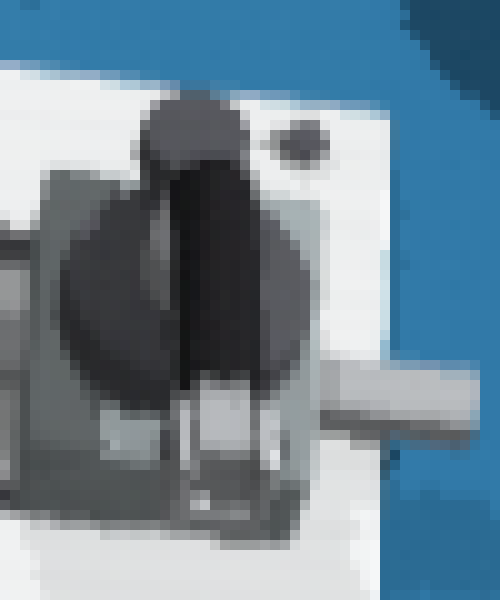

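Call:
jog_arm(motion=[[5,4.2,-3.8,-0.5,0],[5,4.2,-3.8,-0.5,0],[5,4.2,-3.8,-0.5,0],[5,4.2,-3.8,-0.5,0],[5,4.2,-3.8,-0.5,0],[5,4.2,-3.8,-0.5,0],[5,4.2,-3.8,-0.5,0],[5,4.2,-3.8,-0.5,0]], grip_force=20)

```text
time: 1.35
tcp_pos: [0.3792, -0.1348, 0.2798]
tool_rot: [0.0, 0.993, 0.118, 0.0]
ft_force: [1.9, -1.0, 0.7]
gripper_width: 0.0503
```

Run:
```python
from h import *
np.set_printoptions(precision=4,suppress=True)
t=imaging.get_image("top"); s=imaging.get_image("scene")
print(bot.sense()["joints"])
print("lug top", plane(t,(236,250),.09)); print("lug scene",plane(s,(407.8,279),.09))
print("cw scene",plane(s,(404.2,248.5),.076))
print("rod end..")
# edges: stop face and jaw in top
for P in [(475.7,22,66),(475.7+53,22+28,87)]: print(proj(t,np.array(P)/1000),proj(s,np.array(P)/1000))
```

```text
[-0.3361  0.0329 -0.3078  1.2277  0.002   2.5611]
lug top [0.5284 0.0428 0.09  ]
lug scene [0.5305 0.0503 0.09  ]
cw scene [0.4548 0.0112 0.076 ]
rod end..
[246.4561 273.304 ] [404.1563 260.1939]
[233.0743 250.0406] [407.7882 279.0531]
```

Call:
jog_arm(motion=[[5,0,0,0,-10.7],[5,0,0,0,-10.7],[5,0,0,0,-10.7],[5,0,0,0,-10.7],[5,0,0,0,-10.7],[5,0,0,0,-10.7],[5,0,0,0,-10.7],[5,0,0,0,-10.7],[5,0,0,0,-10.7],[5,0,0,0,-10.7]])

```text
time: 2.7
tcp_pos: [0.3778, -0.137, 0.2792]
tool_rot: [-0.0, 0.494, 0.87, -0.0]
ft_force: [-0.8, 0.3, -0.0]
gripper_width: 0.0498
```

Call:
jog_arm(motion=[[5,0,0,0,-10.7],[5,0,0,0,-10.7],[5,0,0,0,-10.7],[5,0,0,0,-10.7],[5,0,0,0,-10.7],[5,0,0,0,-10.7],[5,0,0,0,-10.7],[5,0,0,0,-10.7]])

```text
time: 3.7
tcp_pos: [0.3778, -0.137, 0.2792]
tool_rot: [-0.0, -0.228, 0.974, -0.0]
ft_force: [-0.1, 0.3, 0.0]
gripper_width: 0.05
```

```bash
cat >> h.py <<'E'
from scipy.spatial.transform import Rotation as R
def tool():
    s=bot.sense(); q=s["tool_rot"]; M=R.from_quat([q[1],q[2],q[3],q[0]]).as_matrix()
    return s,M
def goto(P):
    s,M=tool(); d=M.T@(np.array(P)-s["tcp_pos"])*100
    print("t",s["time"],"tcp",s["tcp_pos"].round(4),"yaw",np.degrees(np.arctan2(M[1,0],M[0,0])).round(2),"shift cm",d.round(2)); return d
E
python3 - <<'E'
from h import *
np.set_printoptions(precision=4,suppress=True)
goto((.50,.034,.22)); print(bot.sense()["joints"],bot.sense()["ft_force"])
E
```

```text
t 3.7 tcp [ 0.3778 -0.137   0.2792] yaw -153.59 shift cm [-18.56   9.88   5.92]
[-0.3477  0.0321 -0.3106  1.2284 -0.0003 -0.8086] [-0.0831  0.2649  0.0217]
```

Call:
jog_arm(motion=[[5,-4.64,2.47,0.7,0],[5,-4.64,2.47,0.7,0],[5,-4.64,2.47,0.7,0],[5,-4.64,2.47,0.7,0],[5,0,0,0,0],[5,0,0,0,0]])

```text
time: 4.45
tcp_pos: [0.5009, 0.0333, 0.251]
tool_rot: [-0.001, -0.226, 0.974, -0.0]
ft_force: [0.5, -0.7, 0.0]
gripper_width: 0.0501
```

Run:
```python
from h import *
goto((.50,.034,.22))
d=imaging.get_image("wrist"); cv2.imwrite("pics/w1.png",d["img"][:,:,::-1])
for P in [(.4765,.022,.076),(.5295,.047,.087),(.4765,.022,.096)]: print(proj(d,P))
```

```text
t 4.45 tcp [0.5009 0.0333 0.251 ] yaw -153.9 shift cm [0.04 0.1  3.1 ]
[322.62034966 186.14495163]
[321.52205652 265.62977987]
[322.62655965 191.36715858]
```

View pics/w1.png

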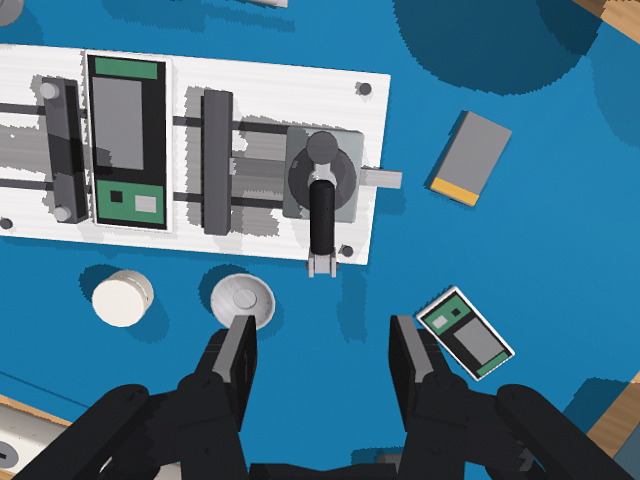

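The wrist view agrees with the model: counterweight (322,147) and lugs (322,264) sit on one vertical image line, so the arm is at about 26.1° in world. I'll compute the grasp position and the expected pinch angle.

Run:
```python
from h import *
np.set_printoptions(precision=4,suppress=True)
d=imaging.get_image("wrist")
print("cw",plane(d,(321.7,147),.076),"lug",plane(d,(322,264),.087))
O=np.array([.5173,-.0852]);y=np.radians(21.2);Y=np.array([-np.sin(y),np.cos(y)])
cv2.imwrite("pics/w1c.png",cv2.resize(d["img"][40:250,30:240,::-1],None,fx=2.8,fy=2.8,interpolation=cv2.INTER_CUBIC))
for nm,p,z in [("stop top front",(83,150),.035),("phone +y",(169,150),.02),("phone -y",(90,150),.02),("jaw top front",(204,160),.034)]:
    P=plane(d,p,z)[:2]; print(nm,(P-O)@Y)
goto((.4873,.0273,.077))
```

```text
cw [0.4513 0.0087 0.076 ] lug [0.5282 0.0465 0.087 ]
stop top front -0.08459038329007462
phone +y -0.018133260982688033
phone -y -0.08674911779043544
jaw top front 0.015622916422837075
t 4.55 tcp [0.5008 0.0328 0.2515] yaw -153.98 shift cm [ 1.44  0.1  17.45]
```

View pics/w1c.png

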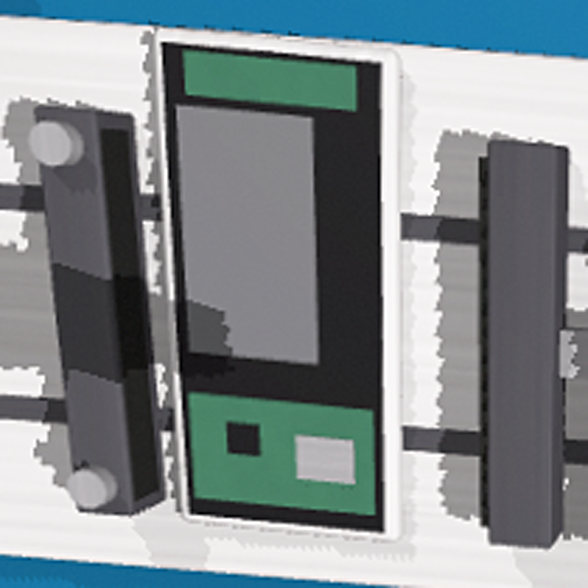

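Call:
jog_arm(motion=[[4,1.4,0.1,4.0,0],[4,0,0,4.0,0],[4,0,0,4.0,0],[4,0,0,2.5,0],[4,0,0,0,0],[4,0,0,0,0]])

```text
time: 5.3
tcp_pos: [0.4891, 0.0281, 0.1076]
tool_rot: [0.001, -0.225, 0.974, -0.0]
ft_force: [0.3, -0.2, 0.9]
gripper_width: 0.0398
```

Run:
```python
from h import *
goto((.4873,.0273,.077))
d=imaging.get_image("wrist"); cv2.imwrite("pics/w2.png",d["img"][:,:,::-1])
```

```text
t 5.3 tcp [0.4891 0.0281 0.1076] yaw -153.96 shift cm [0.2  0.01 3.06]
```

View pics/w2.png

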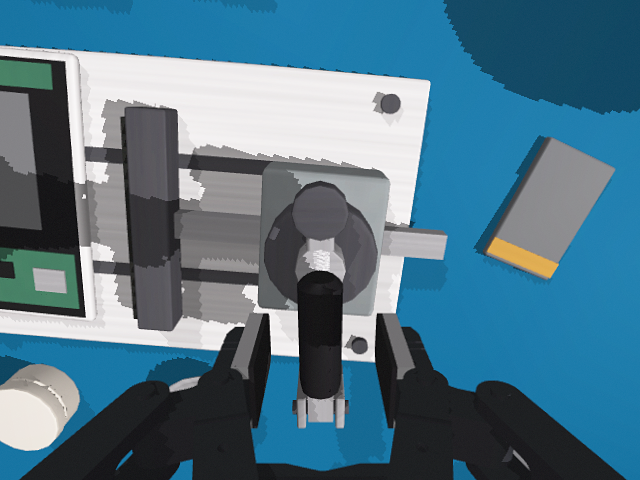

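Call:
jog_arm(motion=[[4,0.2,0,2.0,0],[4,0,0,1.0,0],[4,0,0,0,0],[1.2,0,0,0,0],[1.2,0,0,0,0],[1.2,0,0,0,0],[1.2,0,0,0,0]], grip_force=25)

```text
time: 6.22
tcp_pos: [0.4882, 0.0266, 0.0773]
tool_rot: [0.001, -0.226, 0.974, -0.002]
ft_force: [0.8, -4.5, 1.5]
gripper_width: 0.0176
```

Run:
```python
from h import *
goto((.4873,.0273,.077));print(bot.sense()["ft_force"],bot.sense()["gripper_width"])
```

```text
t 6.225 tcp [0.4882 0.0266 0.0773] yaw -153.93 shift cm [0.05 0.1  0.03]
[ 0.80443429 -4.48449625  1.54360765] 0.017563591179067858
```

Call:
jog_arm(motion=[[1.2,-0.09,0,-0.92,0],[1.2,-0.27,0,-0.89,0],[1.2,-0.45,0,-0.81,0],[1.2,-0.6,0,-0.71,0],[1.2,0,0,0,0]])

```text
time: 6.85
tcp_pos: [0.4993, 0.0324, 0.1095]
tool_rot: [-0.001, -0.225, 0.974, -0.002]
ft_force: [0.7, -5.5, -1.8]
gripper_width: 0.017
```

Run:
```python
from h import *
goto((.4873,.0273,.077));print(bot.sense()["ft_force"],bot.sense()["gripper_width"])
d=imaging.get_image("wrist"); cv2.imwrite("pics/w3.png",d["img"][:,:,::-1])
```

```text
t 6.85 tcp [0.4993 0.0324 0.1095] yaw -153.95 shift cm [1.29 0.08 3.26]
[ 0.68875243 -5.50624414 -1.77040943] 0.01696107715746736
```

View pics/w3.png

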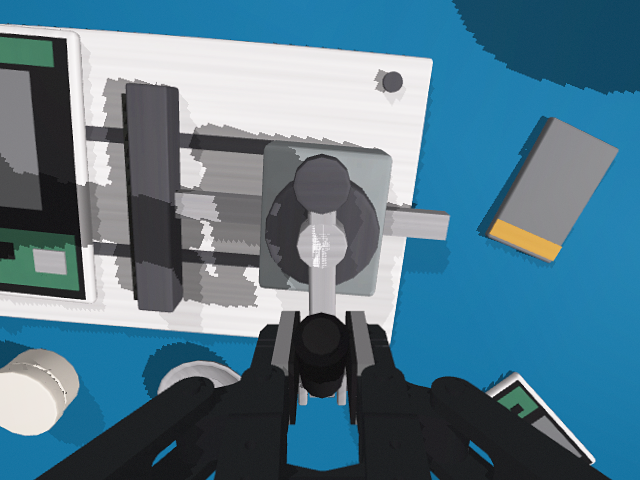

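Call:
jog_arm(motion=[[1.2,-0.73,-0.05,-0.58,0],[1.2,-0.83,0,-0.42,0],[1.2,-0.9,0,-0.25,0],[1.2,-0.93,0,-0.07,0],[1.2,0,0,0,0],[1.2,0,0,0,0]])

```text
time: 7.65
tcp_pos: [0.528, 0.0464, 0.1226]
tool_rot: [-0.002, -0.225, 0.974, -0.002]
ft_force: [-2.7, -7.0, 1.9]
gripper_width: 0.0169
```

Run:
```python
from h import *
goto((.5304,.0484,.1225));print(bot.sense()["ft_force"],bot.sense()["gripper_width"])
for n in ["wrist","scene","top"]:
    d=imaging.get_image(n); im=d["img"][:,:,::-1]
    if n=="scene": im=cv2.resize(im[190:320,300:460],None,fx=4,fy=4)
    if n=="top": im=cv2.resize(im[190:320,200:380],None,fx=4,fy=4)
    cv2.imwrite(f"pics/{n}4.png",im)
```

```text
t 7.65 tcp [0.528  0.0464 0.1226] yaw -153.95 shift cm [-0.3   0.07  0.01]
[-2.74745704 -6.99227891  1.87409595] 0.01691264041078959
```

View pics/wrist4.png

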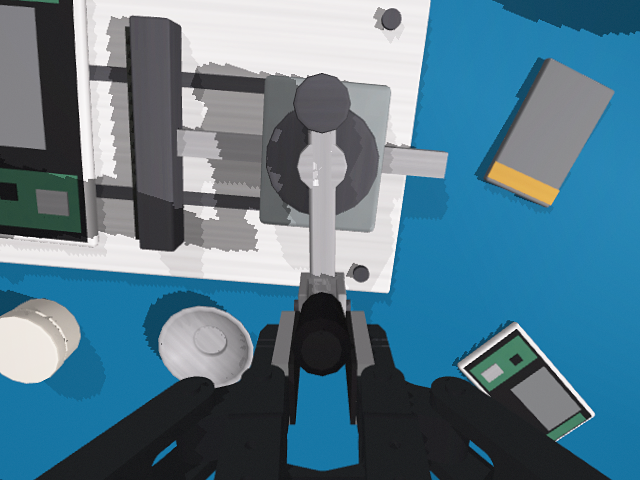

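View pics/scene4.png

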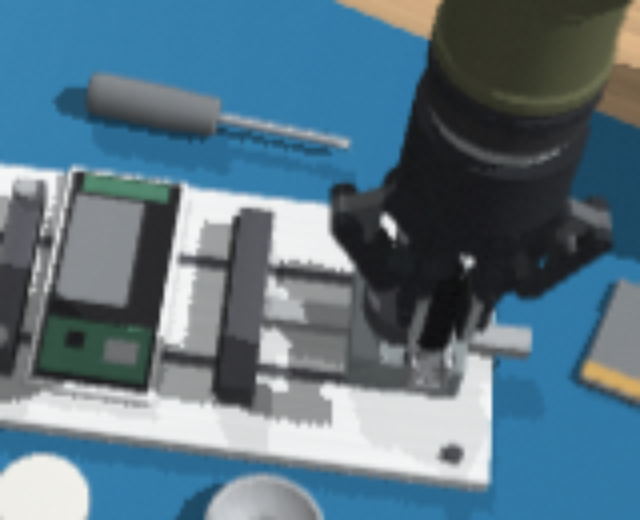

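The handle stands up: its end is at (322,348) against the lugs at (322,290). I'll push it a little further out, then start winding.

Call:
jog_arm(motion=[[1.2,-0.2,-0.05,0,0],[1.2,0,0,0,0],[1.2,0.12,-1.15,0,0],[1.2,0.35,-1.14,0,0],[1.2,0.57,-1.05,0,0],[1.2,0.77,-0.92,0,0],[1.2,0.94,-0.74,0,0],[1.2,0,0,0,0]], grip_force=40)

```text
time: 8.8
tcp_pos: [0.533, -0.0078, 0.1237]
tool_rot: [0.004, -0.226, 0.974, -0.0]
ft_force: [6.7, 2.0, -4.3]
gripper_width: 0.0167
```

```bash
cat >> h.py <<'E'
C=np.array([.4757,.0212]); U=np.radians(26.1)
def st():
    s,M=tool(); v=s["tcp_pos"][:2]-C; a=np.arctan2(v[1],v[0]); psi=(U-a)%(2*np.pi)
    t=np.array([v[1],-v[0]])/np.hypot(*v)
    print("t",s["time"],"tcp",s["tcp_pos"].round(4),"r",np.hypot(*v).round(4),"psi",round(psi,3),"F",s["ft_force"].round(2),"resist cw",round(-(s["ft_force"][:2]@t),2),"yaw",np.degrees(np.arctan2(M[1,0],M[0,0])).round(1),"w",s["gripper_width"].round(4))
E
python3 - <<'E'
from h import *
st()
d=imaging.get_image("wrist"); cv2.imwrite("pics/w5.png",d["img"][:,:,::-1])
E
```

```text
Traceback (most recent call last):
  File "h.py", line 29, in st
    print("t",s["time"],"tcp",s["tcp_pos"].round(4),"r",np.hypot(*v).round(4),"psi",round(psi,3),"F",s["ft_force"].round(2),"resist cw",round(-(s["ft_force"][:2]@t),2),"yaw",np.degrees(np.arctan2(M[1,0],M[0,0])).round(1),"w",s["gripper_width"].round(4))
                                                                                                                                                                                                                                 ^^^^^^^^^^^^^^^^^^^^^^^^
AttributeError: 'float' object has no attribute 'round'
```

```bash
sed -i 's/s\["gripper_width"\].round(4)/round(float(s["gripper_width"]),4)/' h.py
python3 - <<'E'
from h import *
st()
d=imaging.get_image("wrist"); cv2.imwrite("pics/w5.png",d["img"][:,:,::-1])
E
```

```text
t 8.8 tcp [ 0.533  -0.0078  0.1237] r 0.0642 psi 0.925 F [ 6.7   1.99 -4.33] resist cw 4.81 yaw -153.9 w 0.0167
```

View pics/w5.png

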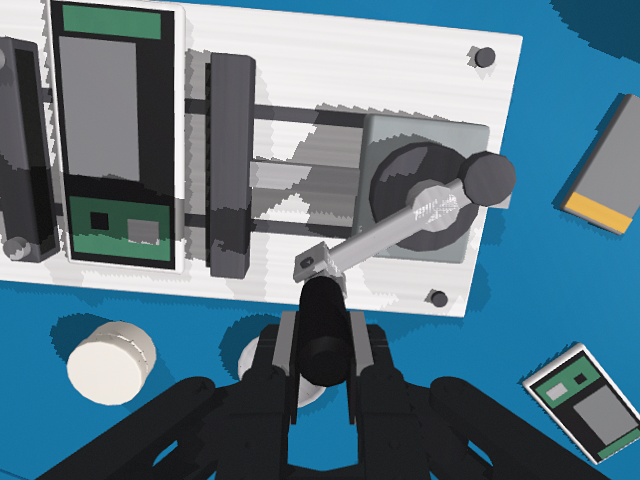

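Call:
jog_arm(motion=[[1.2,1.15,-0.4,0,0],[1.2,1.2,-0.2,0,0],[1.2,1.2,-0.09,0,0],[1.2,1.19,0.15,0,0],[1.2,1.13,0.39,0,0],[1.2,1.03,0.6,0,0],[1.2,0,0,0,0]])

```text
time: 9.72
tcp_pos: [0.467, -0.033, 0.1235]
tool_rot: [0.002, -0.226, 0.974, 0.001]
ft_force: [4.0, 1.5, -2.7]
gripper_width: 0.0166
```

Run:
```python
from h import *
st()
d=imaging.get_image("wrist"); cv2.imwrite("pics/w6.png",d["img"][:,:,::-1])
```

```text
t 9.725 tcp [ 0.467  -0.033   0.1235] r 0.0549 psi 2.185 F [ 3.97  1.51 -2.71] resist cw 3.68 yaw -153.9 w 0.0166
```

View pics/w6.png

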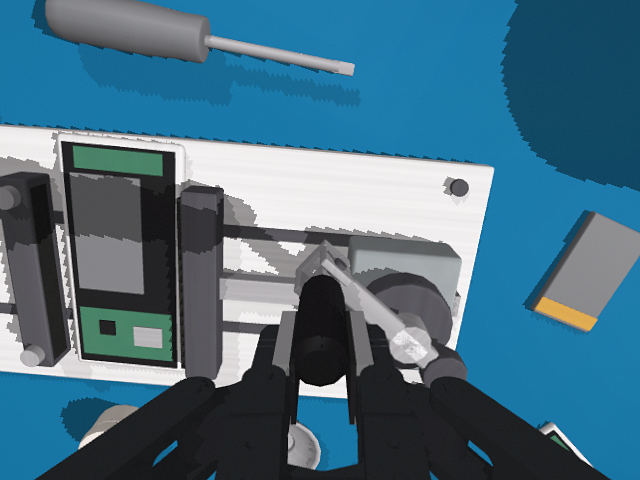

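Call:
jog_arm(motion=[[1.2,1.04,0.6,0,0],[1.2,0.87,0.76,0,0],[1.2,0.28,0.53,0,0],[1.2,0,0,0,0]])

```text
time: 10.28
tcp_pos: [0.4431, -0.0239, 0.1241]
tool_rot: [0.006, -0.227, 0.974, 0.003]
ft_force: [10.6, 7.4, -6.8]
gripper_width: 0.0167
```

Run:
```python
from h import *
st()
d=imaging.get_image("wrist"); cv2.imwrite("pics/w7.png",d["img"][:,:,::-1])
```

```text
t 10.275 tcp [ 0.4431 -0.0239  0.1241] r 0.0557 psi 2.652 F [10.61  7.43 -6.77] resist cw 4.25 yaw -153.8 w 0.0167
```

View pics/w7.png

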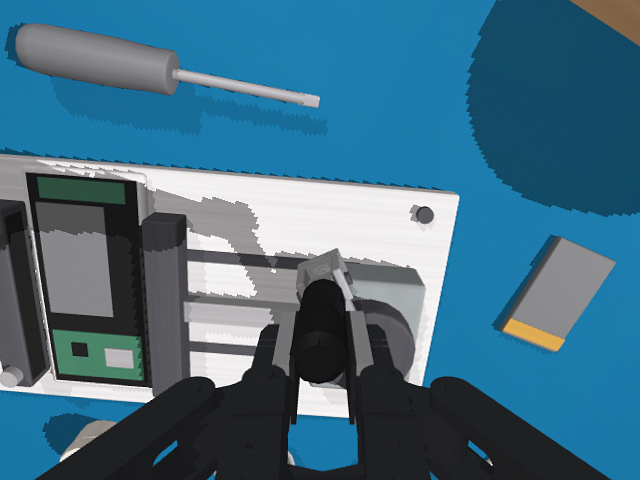

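Radial force is 12 N, so tool and handle aren't quite aligned. The handle stays where it is left, so I'll open the fingers to relax it and re-measure.

Call:
jog_arm(motion=[[4,0,0,0,0],[4,0,0,0,0],[4,0,0,0,0],[4,0,0,0,0]])

```text
time: 10.82
tcp_pos: [0.437, -0.0271, 0.1227]
tool_rot: [-0.0, -0.226, 0.974, 0.0]
ft_force: [-0.4, 0.2, 0.0]
gripper_width: 0.0401
```

Run:
```python
from h import *
st()
for n in ["wrist","scene","top"]:
    d=imaging.get_image(n); im=d["img"][:,:,::-1]
    if n=="scene": im=cv2.resize(im[190:320,300:460],None,fx=4,fy=4)
    if n=="top": im=cv2.resize(im[190:320,200:380],None,fx=4,fy=4)
    cv2.imwrite(f"pics/{n}8.png",im)
    if n=="wrist":
        st()
        for z in (.087,.097): print(z,proj(d,(C[0],C[1],z)))
```

```text
t 10.825 tcp [ 0.437  -0.0271  0.1227] r 0.0619 psi 2.702 F [-0.36  0.18  0.01] resist cw -0.4 yaw -153.9 w 0.0401
t 10.875 tcp [ 0.4371 -0.0271  0.1228] r 0.0618 psi 2.7 F [0.16 0.52 0.57] resist cw -0.2 yaw -153.9 w 0.0398
0.087 [375.27072203 405.7501879 ]
0.097 [377.76183117 420.04636288]
```

View pics/wrist8.png

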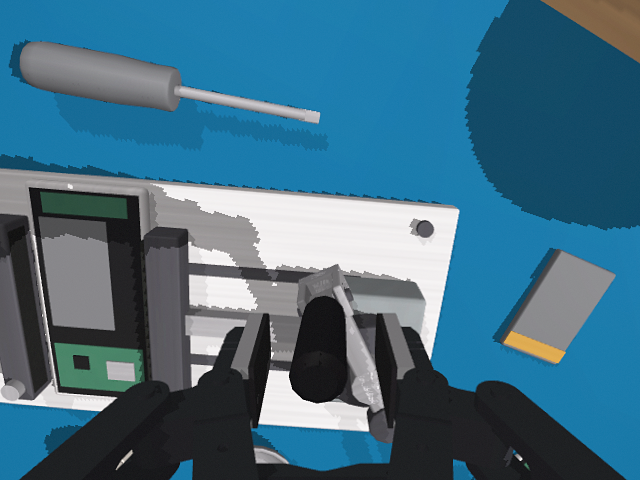

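View pics/scene8.png

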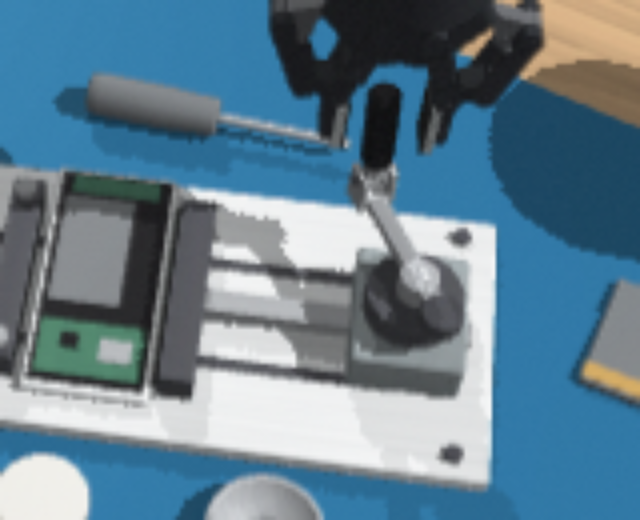

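View pics/top8.png

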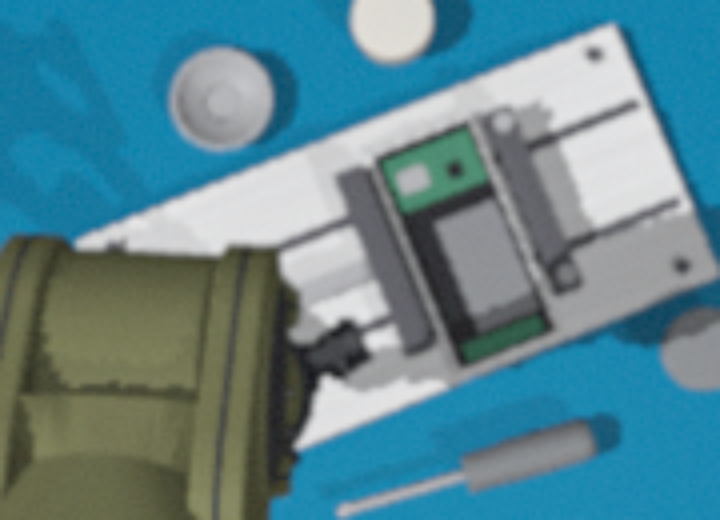

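Run:
```python
from h import *
d=imaging.get_image("wrist"); cv2.imwrite("pics/w9.png",cv2.resize(d["img"][240:480,240:440,::-1],None,fx=3,fy=3))
P=plane(d,(318,377),.150); print("grip top",P)
Q=plane(d,(325,290),.090); v=Q[:2]-C; print("lug",Q,np.hypot(*v),(U-np.arctan2(v[1],v[0]))%6.283)
```

```text
grip top [ 0.43204768 -0.03057074  0.15      ]
lug [ 0.42982074 -0.02895013  0.09      ] 0.06797015638193994 2.767280093626348
```

View pics/w9.png

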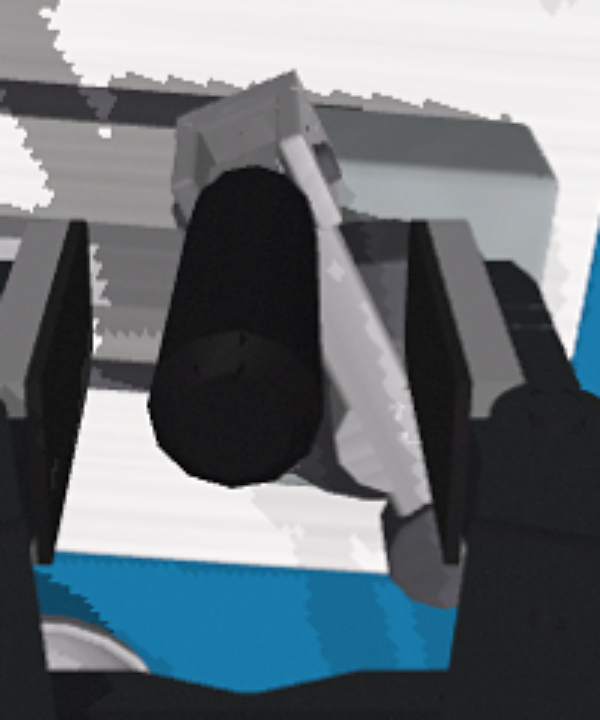

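Call:
jog_arm(motion=[[4,0.4,0,0,0],[1.2,0,0,0,0],[1.2,0,0,0,0],[1.2,0,0,0,0],[1.2,0,0,0,0]], grip_force=30)

```text
time: 11.65
tcp_pos: [0.4338, -0.0287, 0.123]
tool_rot: [0.0, -0.226, 0.974, 0.0]
ft_force: [-0.6, -0.1, 3.4]
gripper_width: 0.0175
```

Run:
```python
from h import *
st()
for psi in (2.8,2.9,3.0,3.1):
    a=U-psi; goto((C[0]+.063*np.cos(a),C[1]+.063*np.sin(a),.1228))
```

```text
t 11.65 tcp [ 0.4338 -0.0287  0.123 ] r 0.0652 psi 2.724 F [-0.59 -0.14  3.4 ] resist cw -0.36 yaw -153.9 w 0.0175
t 11.65 tcp [ 0.4338 -0.0287  0.123 ] yaw -153.89 shift cm [-0.02  0.53  0.02]
t 11.65 tcp [ 0.4338 -0.0287  0.123 ] yaw -153.89 shift cm [0.16 1.13 0.02]
t 11.65 tcp [ 0.4338 -0.0287  0.123 ] yaw -153.89 shift cm [0.28 1.75 0.02]
t 11.65 tcp [ 0.4338 -0.0287  0.123 ] yaw -153.89 shift cm [0.34 2.38 0.02]
```

Call:
jog_arm(motion=[[1.2,-0.02,0.53,0,0],[1.2,0.18,0.6,0,0],[1.2,0,0,0,0]])

```text
time: 12.02
tcp_pos: [0.4279, -0.0212, 0.1231]
tool_rot: [-0.0, -0.226, 0.974, -0.003]
ft_force: [0.6, -6.5, 2.8]
gripper_width: 0.017
```

Run:
```python
from h import *
st()
```

```text
t 12.025 tcp [ 0.4279 -0.0212  0.1231] r 0.0639 psi 2.871 F [ 0.57 -6.51  2.83] resist cw 5.25 yaw -153.9 w 0.017
```

Call:
jog_arm(motion=[[1.2,0.05,0.18,0,0],[1.2,0.05,0.18,0,0]])

```text
time: 12.28
tcp_pos: [0.426, -0.0189, 0.1231]
tool_rot: [0.0, -0.225, 0.974, -0.003]
ft_force: [1.3, -7.7, 1.8]
gripper_width: 0.017
```

Run:
```python
from h import *
st()
```

```text
t 12.275 tcp [ 0.426  -0.0189  0.1231] r 0.0639 psi 2.918 F [ 1.29 -7.68  1.8 ] resist cw 6.79 yaw -154.0 w 0.017
```

Call:
jog_arm(motion=[[1.2,0.03,0.19,0,0]])

```text
time: 12.4
tcp_pos: [0.4248, -0.0174, 0.1231]
tool_rot: [0.0, -0.225, 0.974, -0.003]
ft_force: [2.3, -9.1, 2.0]
gripper_width: 0.0172
```

Run:
```python
from h import *
st()
d=imaging.get_image("wrist"); cv2.imwrite("pics/w10.png",d["img"][:,:,::-1])
d=imaging.get_image("top");cv2.imwrite("pics/t10.png",cv2.resize(d["img"][210:290,280:360,::-1],None,fx=7,fy=7,interpolation=cv2.INTER_CUBIC))
```

```text
t 12.4 tcp [ 0.4248 -0.0174  0.1231] r 0.0639 psi 2.948 F [ 2.27 -9.14  1.95] resist cw 8.65 yaw -154.0 w 0.0172
```

View pics/w10.png

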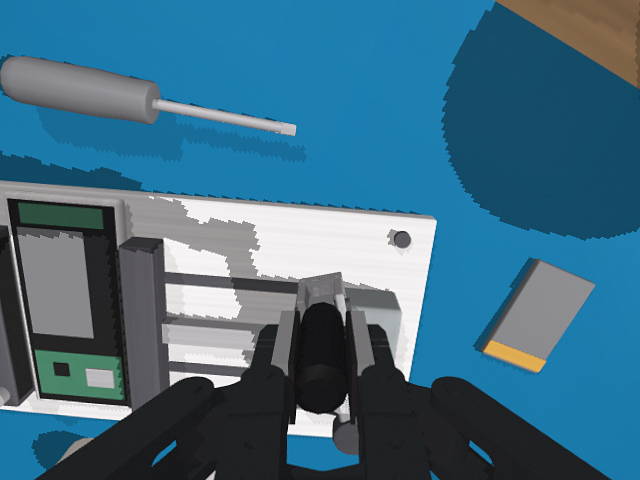

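View pics/t10.png

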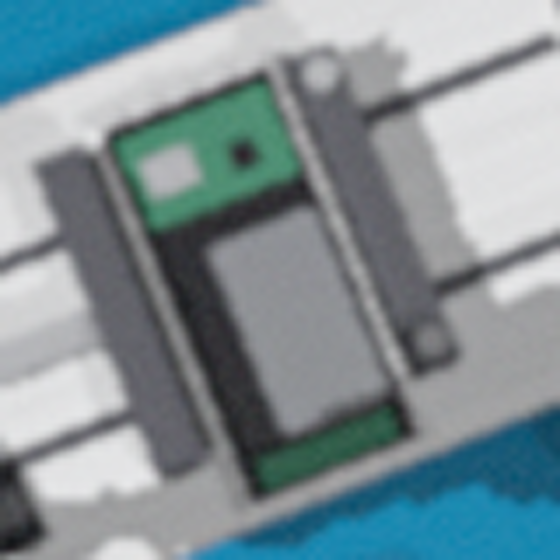

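Call:
jog_arm(motion=[[1.2,0,0,0,0]])

```text
time: 12.62
tcp_pos: [0.4247, -0.0172, 0.1231]
tool_rot: [0.0, -0.225, 0.974, -0.003]
ft_force: [0.4, -6.8, 3.2]
gripper_width: 0.0168
```

Run:
```python
from h import *
st()
```

```text
t 12.625 tcp [ 0.4247 -0.0172  0.1231] r 0.0639 psi 2.952 F [ 0.41 -6.76  3.17] resist cw 5.65 yaw -154.0 w 0.0168
```

Call:
jog_arm(motion=[[1.2,0.03,0.14,0,0]])

```text
time: 12.75
tcp_pos: [0.424, -0.0163, 0.1231]
tool_rot: [0.0, -0.225, 0.974, -0.003]
ft_force: [0.7, -7.9, 1.5]
gripper_width: 0.017
```

Run:
```python
from h import *
st()
```

```text
t 12.75 tcp [ 0.424  -0.0163  0.1231] r 0.0639 psi 2.97 F [ 0.67 -7.89  1.47] resist cw 6.78 yaw -154.0 w 0.017
```

Call:
jog_arm(motion=[[1.2,0.02,0.14,0,0]])

```text
time: 12.88
tcp_pos: [0.4231, -0.0151, 0.1231]
tool_rot: [0.0, -0.225, 0.974, -0.003]
ft_force: [0.5, -7.8, 2.0]
gripper_width: 0.017
```

Run:
```python
from h import *
st()
```

```text
t 12.875 tcp [ 0.4231 -0.0151  0.1231] r 0.0639 psi 2.992 F [ 0.51 -7.79  1.95] resist cw 6.7 yaw -154.0 w 0.017
```

Call:
jog_arm(motion=[[1.2,0.02,0.14,0,0]])

```text
time: 13.0
tcp_pos: [0.4223, -0.014, 0.1231]
tool_rot: [0.0, -0.225, 0.974, -0.003]
ft_force: [1.5, -8.2, 1.6]
gripper_width: 0.0175
```

Run:
```python
from h import *
st()
```

```text
t 13.0 tcp [ 0.4223 -0.014   0.1231] r 0.0639 psi 3.015 F [ 1.51 -8.17  1.61] resist cw 7.65 yaw -154.0 w 0.0175
```

Call:
jog_arm(motion=[[1.2,0.02,0.14,0,0]])

```text
time: 13.12
tcp_pos: [0.4216, -0.0129, 0.1231]
tool_rot: [0.0, -0.225, 0.974, -0.004]
ft_force: [1.1, -7.8, 1.7]
gripper_width: 0.0166
```

Run:
```python
from h import *
st()
d=imaging.get_image("top");cv2.imwrite("pics/t11.png",cv2.resize(d["img"][210:290,280:360,::-1],None,fx=7,fy=7,interpolation=cv2.INTER_CUBIC))
d=imaging.get_image("scene");cv2.imwrite("pics/s11.png",cv2.resize(d["img"][220:300,290:370,::-1],None,fx=7,fy=7,interpolation=cv2.INTER_CUBIC))
```

```text
t 13.125 tcp [ 0.4216 -0.0129  0.1231] r 0.0639 psi 3.035 F [ 1.14 -7.8   1.67] resist cw 7.21 yaw -154.0 w 0.0166
```

View pics/t11.png

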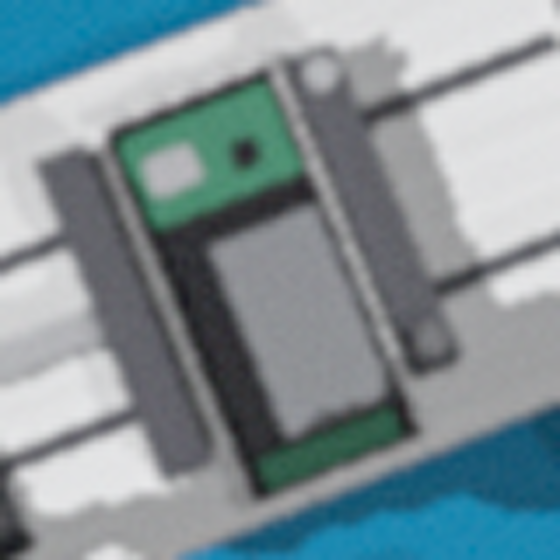

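View pics/s11.png

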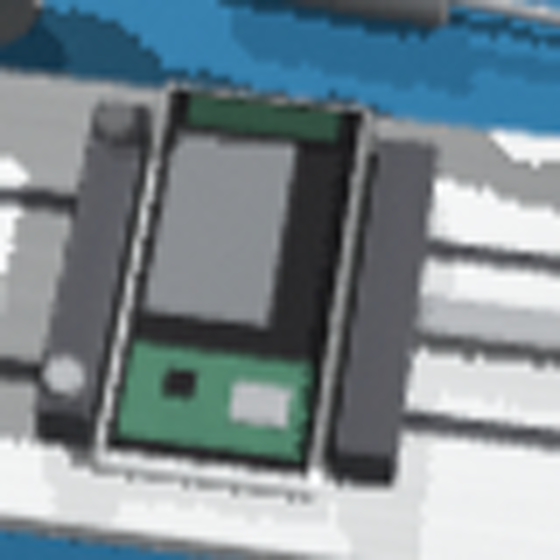

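Call:
jog_arm(motion=[[1.2,0.01,0.14,0,0]])

```text
time: 13.35
tcp_pos: [0.421, -0.0119, 0.1231]
tool_rot: [0.0, -0.225, 0.974, -0.004]
ft_force: [2.0, -9.6, 2.0]
gripper_width: 0.0173
```

Run:
```python
from h import *
st()
```

```text
t 13.35 tcp [ 0.421  -0.0119  0.1231] r 0.0639 psi 3.053 F [ 1.97 -9.64  1.96] resist cw 9.27 yaw -154.0 w 0.0173
```

Call:
jog_arm(motion=[[1.2,0.01,0.14,0,0]])

```text
time: 13.48
tcp_pos: [0.4204, -0.0108, 0.1231]
tool_rot: [0.0, -0.225, 0.974, -0.004]
ft_force: [1.5, -9.0, 1.1]
gripper_width: 0.0173
```

Run:
```python
from h import *
st()
```

```text
t 13.475 tcp [ 0.4204 -0.0108  0.1231] r 0.0639 psi 3.073 F [ 1.47 -9.04  1.06] resist cw 8.56 yaw -154.0 w 0.0173
```

Call:
jog_arm(motion=[[1.2,0.01,0.13,0,0]])

```text
time: 13.6
tcp_pos: [0.4198, -0.0098, 0.1231]
tool_rot: [0.0, -0.225, 0.974, -0.004]
ft_force: [1.0, -9.7, -0.1]
gripper_width: 0.0175
```

Run:
```python
from h import *
st()
```

```text
t 13.6 tcp [ 0.4198 -0.0098  0.1231] r 0.0639 psi 3.09 F [ 1.   -9.65 -0.13] resist cw 8.93 yaw -154.0 w 0.0175
```

Call:
jog_arm(motion=[[1.2,0.01,0.13,0,0]])

```text
time: 13.72
tcp_pos: [0.4192, -0.0088, 0.1231]
tool_rot: [0.0, -0.225, 0.974, -0.005]
ft_force: [2.5, -10.0, 0.3]
gripper_width: 0.0171
```

Run:
```python
from h import *
st()
```

```text
t 13.725 tcp [ 0.4192 -0.0088  0.1231] r 0.064 psi 3.108 F [  2.46 -10.04   0.27] resist cw 10.02 yaw -154.0 w 0.0171
```

Call:
jog_arm(motion=[[1.2,0.0,0.12,0,0]])

```text
time: 13.85
tcp_pos: [0.4188, -0.0079, 0.1231]
tool_rot: [0.0, -0.225, 0.974, -0.005]
ft_force: [2.5, -9.7, 0.5]
gripper_width: 0.017
```

Run:
```python
from h import *
st()
```

```text
t 13.85 tcp [ 0.4188 -0.0079  0.1231] r 0.0639 psi 3.124 F [ 2.53 -9.67  0.51] resist cw 9.76 yaw -154.0 w 0.017
```

Call:
jog_arm(motion=[[1.2,0,0,0,0],[1.2,0,0,0,0],[1.2,0,0,0,0]])

```text
time: 14.22
tcp_pos: [0.4188, -0.0078, 0.1231]
tool_rot: [0.0, -0.225, 0.974, -0.005]
ft_force: [1.6, -9.4, 1.3]
gripper_width: 0.0171
```

Run:
```python
from h import *
st()
d=imaging.get_image("wrist"); cv2.imwrite("pics/w12.png",d["img"][:,:,::-1])
d=imaging.get_image("top");cv2.imwrite("pics/t12.png",cv2.resize(d["img"][210:290,280:360,::-1],None,fx=7,fy=7,interpolation=cv2.INTER_CUBIC))
```

```text
t 14.225 tcp [ 0.4188 -0.0078  0.1231] r 0.0639 psi 3.126 F [ 1.62 -9.37  1.29] resist cw 9.08 yaw -154.0 w 0.0171
```

View pics/w12.png

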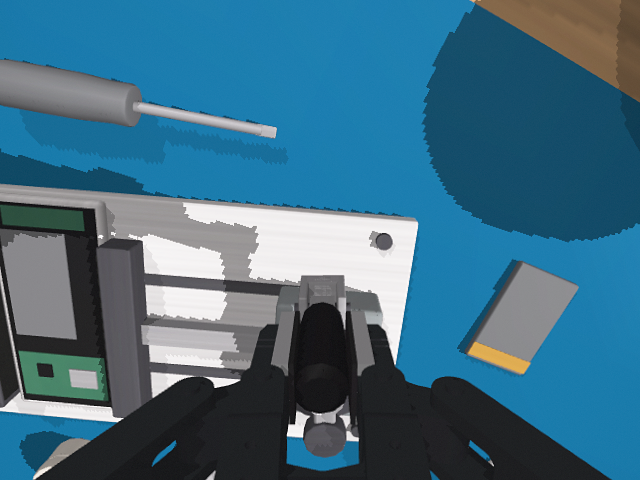

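View pics/t12.png

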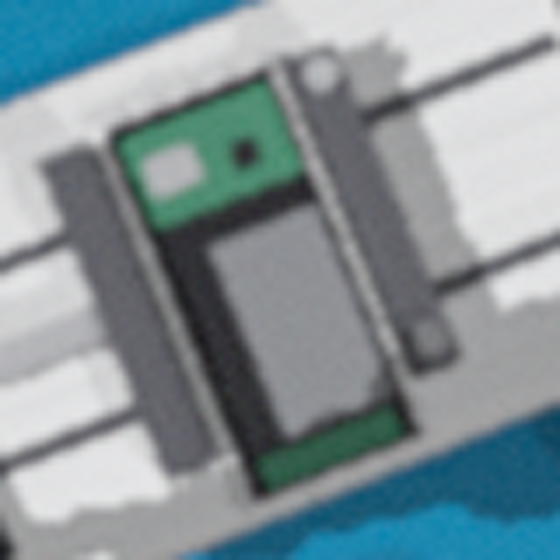

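The frame is pinched: it no longer moves against the stop, and the resisting torque suggests about 17–18 N. Next I'll take off the tangential load, then fold.

Call:
jog_arm(motion=[[1.2,0,-0.1,0,0],[1.2,0,-0.12,0,0],[1.2,0,0,0,0]], grip_force=25)

```text
time: 14.7
tcp_pos: [0.4188, -0.0081, 0.1231]
tool_rot: [0.0, -0.225, 0.974, -0.002]
ft_force: [0.2, -6.2, 1.6]
gripper_width: 0.0171
```

Run:
```python
from h import *
st()
```

```text
t 14.7 tcp [ 0.4188 -0.0081  0.1231] r 0.064 psi 3.121 F [ 0.24 -6.16  1.56] resist cw 5.58 yaw -153.9 w 0.0171
```

Call:
jog_arm(motion=[[1.2,0,-0.15,0,0],[1.2,0,-0.15,0,0],[1.2,0,0,0,0]])

```text
time: 15.08
tcp_pos: [0.4189, -0.0086, 0.123]
tool_rot: [-0.0, -0.226, 0.974, 0.001]
ft_force: [-2.6, -0.3, 7.2]
gripper_width: 0.0172
```

Run:
```python
from h import *
st()
```

```text
t 15.075 tcp [ 0.4189 -0.0086  0.123 ] r 0.0641 psi 3.114 F [-2.55 -0.33  7.22] resist cw -0.9 yaw -153.9 w 0.0172
```

Call:
jog_arm(motion=[[1.2,-1.17,0,0.05,0],[1.2,-0.9,0,0.25,0],[1.2,-0.84,0,0.43,0],[1.2,-0.74,0,0.58,0],[1.2,0,0,0,0]], grip_force=20)

```text
time: 15.7
tcp_pos: [0.4513, 0.0077, 0.1092]
tool_rot: [-0.001, -0.226, 0.974, 0.001]
ft_force: [-1.8, 0.8, 2.5]
gripper_width: 0.0173
```

Run:
```python
from h import *
st()
d=imaging.get_image("wrist"); cv2.imwrite("pics/w13.png",d["img"][:,:,::-1])
```

```text
t 15.7 tcp [0.4513 0.0077 0.1092] r 0.0279 psi 3.093 F [-1.77  0.8   2.46] resist cw -1.56 yaw -153.8 w 0.0173
```

View pics/w13.png

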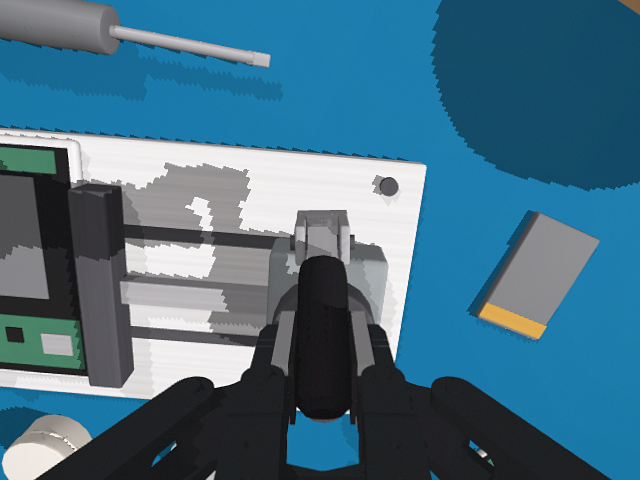

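Folding well, with the lateral force near zero. I'll continue down.

Call:
jog_arm(motion=[[1.2,-0.6,0,0.72,0],[1.2,-0.45,0,0.83,0],[1.2,-0.28,0,0.9,0],[1.2,-0.05,0,0.6,0],[1.2,0,0,0,0]])

```text
time: 16.38
tcp_pos: [0.466, 0.0149, 0.0809]
tool_rot: [0.002, -0.226, 0.974, 0.002]
ft_force: [-3.8, 3.3, 15.4]
gripper_width: 0.0169
```

Run:
```python
from h import *
st()
d=imaging.get_image("wrist"); cv2.imwrite("pics/w14.png",d["img"][:,:,::-1])
```

```text
t 16.375 tcp [0.466  0.0149 0.0809] r 0.0116 psi 3.018 F [-3.81  3.34 15.43] resist cw -4.88 yaw -153.8 w 0.0169
```

View pics/w14.png

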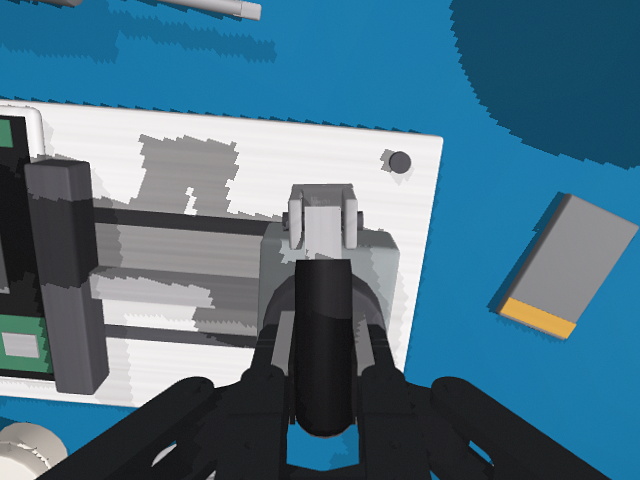

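Call:
jog_arm(motion=[[4,0,0,0,0],[4,0,0,0,0],[4,0,0,0,0],[4,0,0,-3,0],[4,0,0,-4,0],[4,0,0,-3,0],[4,3,0,-3,0],[4,3,0,0,0],[4,0,0,0,0]])

```text
time: 17.55
tcp_pos: [0.4089, -0.0139, 0.2092]
tool_rot: [-0.001, -0.225, 0.974, 0.0]
ft_force: [0.2, -0.1, 0.0]
gripper_width: 0.0401
```

Run:
```python
from h import *
st()
for n in ["wrist","scene","top"]:
    d=imaging.get_image(n); im=d["img"][:,:,::-1]
    if n=="scene": im=cv2.resize(im[215:315,340:450],None,fx=6,fy=6,interpolation=cv2.INTER_CUBIC)
    if n=="top": im=cv2.resize(im[190:320,200:380],None,fx=4,fy=4)
    cv2.imwrite(f"pics/{n}15.png",im)
```

```text
t 17.55 tcp [ 0.4089 -0.0139  0.2092] r 0.0755 psi 3.113 F [ 0.19 -0.06  0.  ] resist cw 0.14 yaw -154.0 w 0.0401
```

View pics/wrist15.png

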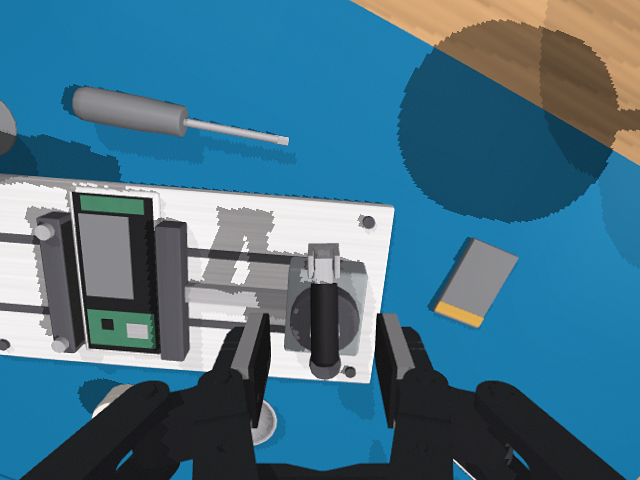

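View pics/scene15.png

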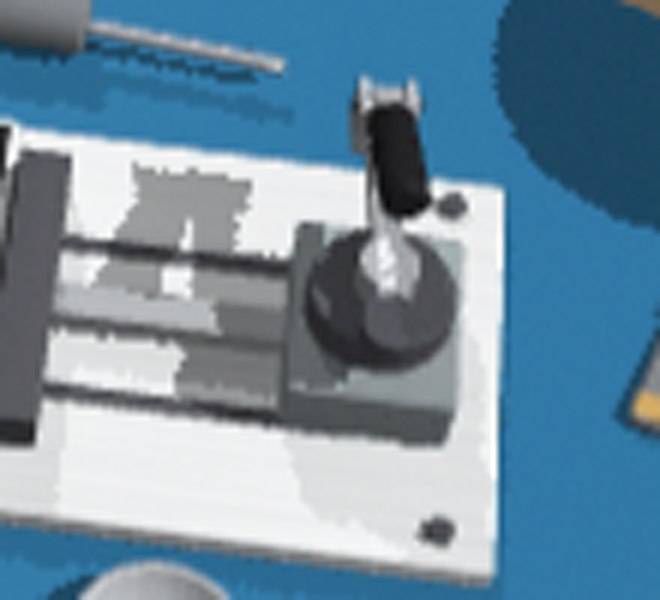

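The handle rests partly open: the scene crop shows the grip standing off the arm. I'll press it down from above with closed fingers.

Run:
```python
from h import *
w=imaging.get_image("wrist"); s=imaging.get_image("scene")
print(tri(w,(325,362),s,(407.5,248)))
goto((.4632,.0148,.16)); goto((.4632,.0148,.105))
v=plane(w,(323,262),.09)[:2]-C; print((U-np.arctan2(v[1],v[0]))%6.283,np.hypot(*v))
```

```text
(array([0.47575149, 0.02128768, 0.11092103]), np.float64(0.0015237060913545885))
t 17.8 tcp [ 0.4115 -0.0133  0.2089] yaw -153.87 shift cm [-5.88  0.24  4.89]
t 17.8 tcp [ 0.4115 -0.0133  0.2089] yaw -153.87 shift cm [-5.88  0.24 10.39]
3.109528331721762 0.06083756654538774
```

Call:
jog_arm(motion=[[0,-3,0.05,1.5,0],[0,-2.9,0.05,1.5,0],[0,0,0,2,0],[0,0,0,1.5,0],[0,0,0,0,0],[0,0,0,0,0]])

```text
time: 18.55
tcp_pos: [0.4639, 0.0135, 0.1444]
tool_rot: [0.0, -0.226, 0.974, 0.0]
ft_force: [0.2, -0.1, 0.2]
gripper_width: -0.0
```

Run:
```python
from h import *
st()
d=imaging.get_image("wrist"); cv2.imwrite("pics/w16.png",d["img"][:,:,::-1])
```

```text
t 18.55 tcp [0.4639 0.0135 0.1444] r 0.014 psi 3.019 F [ 0.17 -0.06  0.15] resist cw 0.15 yaw -153.9 w -0.0
```

View pics/w16.png

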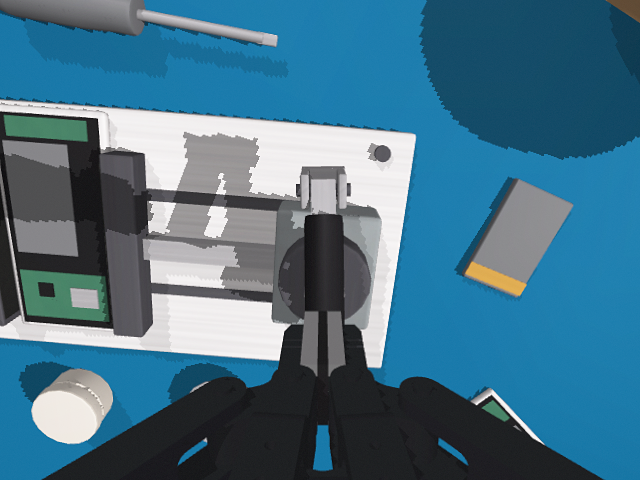

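Call:
jog_arm(motion=[[0,0,0,1.2,0],[0,0,0,1.0,0],[0,0,0,0.6,0],[0,0,0,0.6,0],[0,0,0,0,0]])

```text
time: 19.23
tcp_pos: [0.4629, 0.0133, 0.1097]
tool_rot: [-0.001, -0.226, 0.974, 0.0]
ft_force: [0.1, 0.9, -0.5]
gripper_width: -0.0002
```

Run:
```python
from h import *
st()
```

```text
t 19.225 tcp [0.4629 0.0133 0.1097] r 0.015 psi 3.041 F [ 0.11  0.91 -0.5 ] resist cw -0.71 yaw -153.9 w -0.0002
```

Call:
jog_arm(motion=[[0,0,0,0.3,0],[0,0,0,0.3,0],[0,0,0,0,0]])

```text
time: 19.6
tcp_pos: [0.4634, 0.0133, 0.1041]
tool_rot: [-0.0, -0.226, 0.974, -0.0]
ft_force: [0.4, 0.2, 0.9]
gripper_width: 0.0002
```

Run:
```python
from h import *
st()
```

```text
t 19.6 tcp [0.4634 0.0133 0.1041] r 0.0146 psi 3.026 F [0.44 0.23 0.86] resist cw 0.04 yaw -153.9 w 0.0002
```

Call:
jog_arm(motion=[[0,0,0,0.2,0],[0,0,0,0.2,0],[0,0,0,0,0]])

```text
time: 19.98
tcp_pos: [0.464, 0.0129, 0.1023]
tool_rot: [0.001, -0.226, 0.974, -0.001]
ft_force: [-3.6, -1.2, 17.9]
gripper_width: -0.0001
```

Run:
```python
from h import *
st()
for n in ["wrist","scene"]:
    d=imaging.get_image(n); im=d["img"][:,:,::-1]
    if n=="scene": im=cv2.resize(im[215:315,340:450],None,fx=6,fy=6,interpolation=cv2.INTER_CUBIC)
    cv2.imwrite(f"pics/{n}17.png",im)
```

```text
t 19.975 tcp [0.464  0.0129 0.1023] r 0.0144 psi 2.978 F [-3.6  -1.25 17.86] resist cw -1.07 yaw -153.9 w -0.0001
```

View pics/wrist17.png

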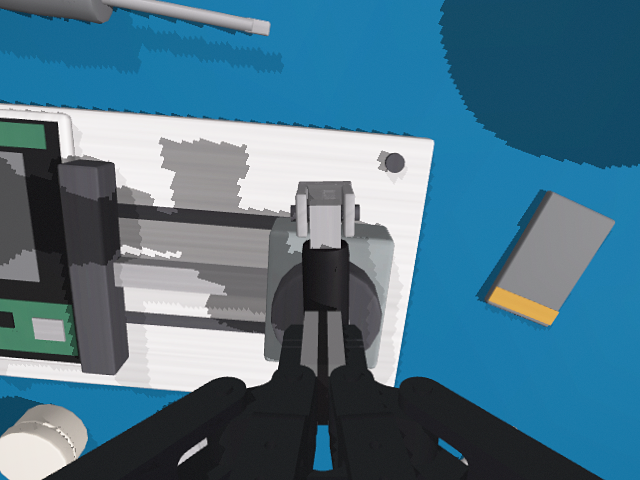

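View pics/scene17.png

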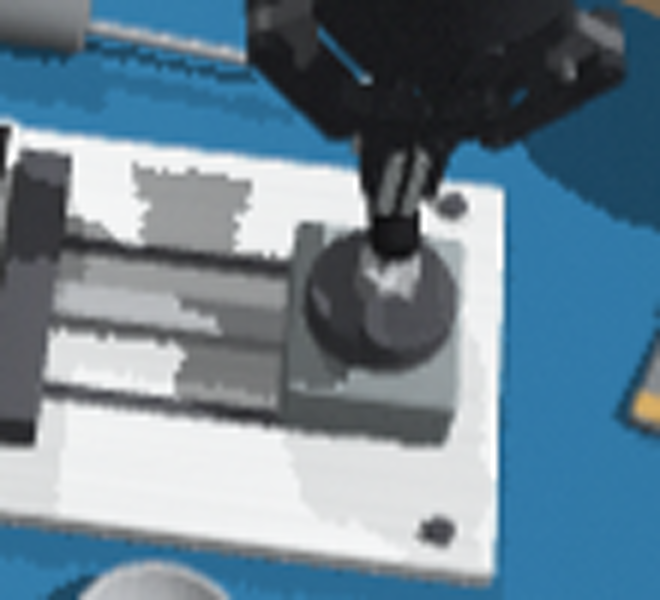

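A hard stop at 18 N with the fingertips at 94 mm means the handle is flat. I'll retreat and check.

Call:
jog_arm(motion=[[0,0,0,-2,0],[0,0,0,-4,0],[0,0,0,-5,0],[0,5,0,-3,0],[0,5,0,0,0],[0,5,0,0,0],[0,0,0,0,0],[0,0,0,0,0]])

```text
time: 21.08
tcp_pos: [0.3292, -0.0528, 0.2403]
tool_rot: [0.001, -0.226, 0.974, -0.0]
ft_force: [-0.2, -0.2, -0.3]
gripper_width: 0.0002
```

Run:
```python
from h import *
st()
for n in ["wrist","scene","top"]:
    d=imaging.get_image(n); im=d["img"][:,:,::-1]
    if n=="scene": im=cv2.resize(im[215:315,300:450],None,fx=5,fy=5,interpolation=cv2.INTER_CUBIC)
    if n=="top": im=cv2.resize(im[190:320,200:380],None,fx=4,fy=4)
    cv2.imwrite(f"pics/{n}18.png",im)
```

```text
t 21.075 tcp [ 0.3292 -0.0528  0.2403] r 0.1641 psi 3.13 F [-0.16 -0.18 -0.31] resist cw 0.09 yaw -153.9 w 0.0002
```

View pics/wrist18.png

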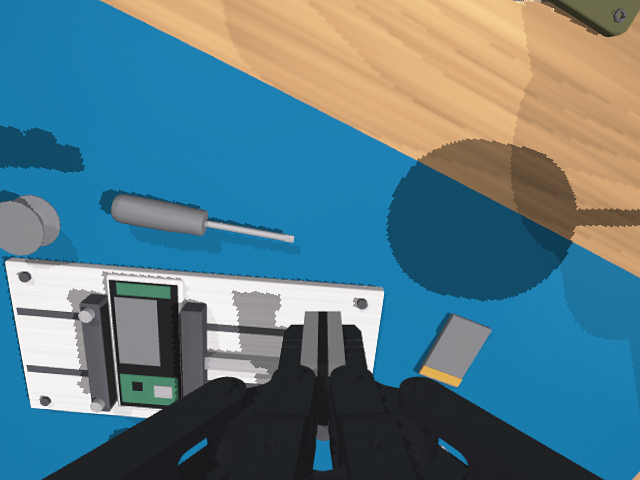

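View pics/scene18.png

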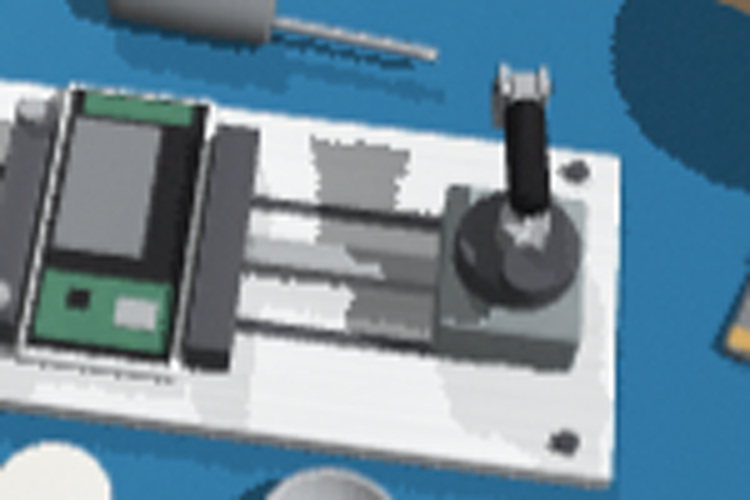

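View pics/top18.png

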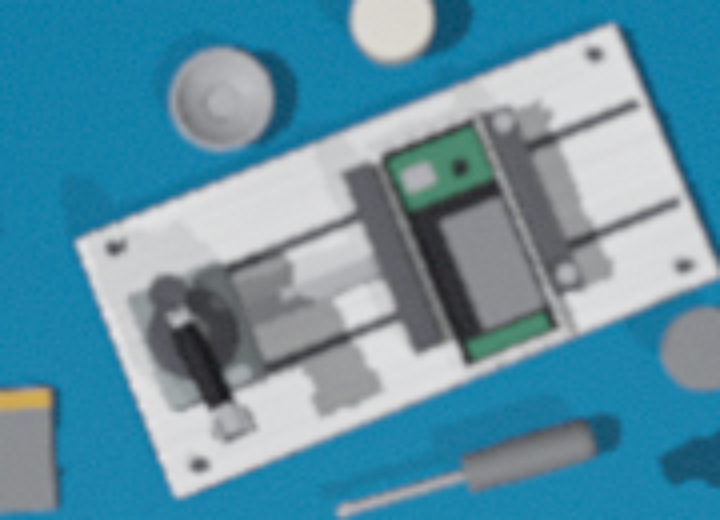

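Run:
```python
from h import *
np.set_printoptions(precision=4,suppress=True)
D={}
for n,(x0,y0,x1,y1) in [("top",(235,260,270,300)),("scene",(390,228,420,262))]:
    d=imaging.get_image(n); c=d["img"][y0:y1,x0:x1]; m=(c.max(2)<45).astype(np.uint8)
    nl,lab,stt,ce=cv2.connectedComponentsWithStats(m); i=1+np.argmax(stt[1:,4]); p=ce[i]+[x0,y0]
    D[n]=(d,p); print(n,p,stt[i])
    a=np.radians(26.1)-3.12; P=np.array([C[0]+.022*np.cos(a),C[1]+.022*np.sin(a),.087]); print("expect flat",proj(d,P))
    P=np.array([C[0]+.060*np.cos(a)-.038*np.cos(.25)*np.cos(a),C[1]+.06*np.sin(a)-.038*np.cos(.25)*np.sin(a),.087+.038*np.sin(.25)]); print("expect .25",proj(d,P))
print(tri(*D["top"],*D["scene"]))
```

```text
top [251.5965 279.9825] [11 11 11 19 57]
expect flat [250.0233 281.336 ]
expect .25 [249.7431 281.6661]
scene [404.9107 245.9821] [ 11   7   9  23 168]
expect flat [404.6705 245.9367]
expect .25 [405.3122 242.9031]
(array([0.4583, 0.0096, 0.0887]), np.float64(0.004925479799194304))
```

```bash
python3 -c "
from workcell import bot
print(bot.sign_off())"
```

```text
the job is handed in; nothing more can be done
None
```

The frame is clamped at an estimated 17–18 N, the handle is folded flat over the crank arm, and the job was handed in at about 21 s with the arm clear. The sign-off gives no verdict.

What I did:
- **Handle out:** I swung it up to about 1.6 rad before winding.
- **Crank:** I wound it about 3.12 rad clockwise, releasing and regripping once partway because radial force had built up to 12 N.
- **Fold:** The first fold left the handle at roughly 0.25 rad. I pressed it down with closed fingers until it hit a hard stop (18 N, fingertips at about 94 mm).

What the last checks showed:
- **Clamp force:** This is inferred, not measured directly. The rise in resisting torque gave about 17 N and the angle wound after contact about 18 N. Single force readings scatter by roughly ±4 N of clamp force. I made no force check after folding, but the crank angle seen in the pictures had not changed when I checked partway through the fold.
- **Handle:** The grip's centre in the scene view is within 0.3 pixel of where a flat handle would be. The top view was 1.5–2 pixels off, and crossing the two views left a 5 mm gap, so that check is weaker.
- **Frame and bystanders:** In the last pictures the frame lies between jaw and stop. The bystanders in view look unmoved, though I did not measure their positions; the white back cover was outside those pictures.

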